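# Set the stock tags at the printer desk

### The arm

A 6-joint arm with a two-finger parallel gripper is mounted at the origin on the work surface. World frame = base frame: x ahead of the robot, y to its left, z up, the work surface at z = 0. Lengths are in m, angles in rad, forces in N, time in s.
With the tool pointing down it reaches from about 0.35 to 0.775 m from the base axis. Payload 5.5 kg.
Tool frame: the origin (TCP) lies between the finger pads; the fingertips stand 17 mm ahead of it and the grasp point (between the pads) lies 2 mm behind it (env.finger_overhang is the distance from the TCP to the fingertips, in m); z points along the fingers, y is the line along which they close (so a half turn about z gives the same grasp; the last joint's range is limited). The gripper opens to 85 mm and grips with 20 to 120 N. Pads are 22 mm wide; open, the fingers measure 114 mm over their backs; the gripper's body (76 mm by 85 mm) begins 54 mm behind the grasp point. The pads swing forward as they close: fully open they stand 13 mm farther back than shut.
Start: joints at [1.136, 0.313, 0.046, 1.304, 0, 1.431], TCP at [0.167, 0.55, 0.226] pointing down, gripper open.
Joint ranges: [-2.76, 2.76], [-0.86, 1.69], [-1.03, 1.26], [-2.2, 2.34], [-1.47, 1.5], [-3.14, 3.14]. Speed limits (rad/s): [2.57, 2.57, 3.14, 3.14, 3.14, 3.14].

### API

Orientations are given as a unit quaternion [w, x, y, z].
In Python, from workcell import env gives the robot as it stands. The module is installed in compiled form; this text tells all that it offers.
- The arm moves only by the shell command python3 -m pendant 'ROWS' [FORCE]. ROWS is JSON, a list of rows, each a list of 5 numbers: the gripper's target within -1 to 1 (fully open at 1, half-way at 0, shut at -1), then the shift along the tool's x, y, z in m, then the turn about the tool's z in rad. A call has 1 to 8 rows; each row shifts and turns the commanded pose from where the row before left it, along the tool's axes as they then stand; what a row does not reach is not made up. A row lasts 1/8 s, in which the tool goes at most 62.5 mm and 10.7 degrees, less where a joint would pass 70% of its speed; a pose out of reach is approached as far as the arm can. A call with a gripper value outside its range is refused whole. The fingers move at their own pace and stop on an object; FORCE is the grip in N (left out, the last holds). Time passes only in rows, so rows that do not move let the fingers close. It gives the time, the measured TCP pose, the force, the opening and the grip force at its end, in the units of the state.
- env.get_state(): the state, without advancing time (a new reading comes with each control period).
- env.read_camera(name): name is "scene" or "top" or "wrist"; returns the picture (400x640x3 uint8, red, green, blue); there is no depth.
- env.calibration(name): a dict with "K" (3x3 intrinsics, pixels), "distortion" ([k1, k2, p1, p2, k3] as OpenCV has them; the pictures are not rectified), "T" (4x4, takes a point from camera to world coordinates); the wrist camera has in their place "tool_from_camera" (4x4, takes a point from camera to tool coordinates, whose origin is the TCP and whose axes are the flange's). Camera axes: x right, y down, z forward; pixel columns grow to the right and rows downward; lengths in m; the calibration is good to about 2 mm. A picture is of the moment at which its call begins: read the wrist's pose just before it. calibration takes no time and is no camera call.
- env.hand_in(): hands the job in; it is judged then, once.
Trained networks look in the newest picture that a camera, given by its name, has taken for a name from the list of things; names that differ only in an ending like _2 or _b are one class to them, and where a whole thing is asked for, a point or a joint stands for the part that bears it (a point fixed in the world has none). Each returns a list of dicts, best first, with "score" (0 to 1); they miss things now and then, are a little off and sometimes report something else, mostly with a low value. They report only what shows in the picture. A call takes as long as a camera call.
- env.recognise(camera, label): "centre" ([column, row] in pixels, amid what is visible of it).
The state is a dict: "clock": time; "joint_pos": joint angles; "qvel": joint speeds; "tau": joint torques, N m; "tcp_pos": TCP position; "orientation": TCP orientation; "wrist_force": force on the tool from outside, world axes, zero at the start; "ft_torque": the same for the moment, N m; "finger_gap": finger opening in m; "grip_force": force on a finger pad.
Only numpy, scipy, OpenCV 4.12 (cv2) and the standard library are available. Lean on these libraries where they do the work, as an engineer would, in place of code of your own. Each camera call takes 0.05 s, during which the arm holds its last target. There are 200 camera calls.

### The job

On the office stock board each bin has a white flip tag before it: make the tags tell the truth, so that only the full bins show the ring face (tag leaning towards its bin) and the bins that have run low show the bar face (tag leaning towards the robot). Push each wrong tag over with a fingertip until it leans fully at its stop, and leave the tags that are already right, the bins and all the loose things as they are.

Things in the scene. Friction and masses are not known exactly. Their poses are not given: they have to be found in the camera images.
- bin_1: Stock module 1, fixed on the board: a grey open bin, 100 deep x 92 wide x 45 high, walls 3, and on its robot side a tag in a steel bracket 62 wide, 22 high. Origin on the board's top face, under the tag's hinge axis; x from tag to bin (away from the robot), y along the row and the hinge, z up. The bin spans x = 105 to 205 mm. The modules stand 110 mm apart in any order, turned like the board.
- hinge_1 (a point): Middle of tag 1's hinge axis, 15 mm above the board.
- stock_1 (a point): Top of the stock in bin 1, above the middle of the bin. In a full bin it is 38 mm above the board, just under the rim; in a bin that has run low it is 12 mm above the board, nearly the bin's floor.
- tag_1 (a joint): Lean of tag 1 (rad): white plate 50 wide, 4 thick, free edge 70 mm from the hinge axis. 0 upright, stops at -0.65 and 0.65. Positive leans to its bin and shows the face with the black ring; negative leans to the robot and shows the face with the black bar. Stays where left; about 0.3 N at the free edge swings it. Wrong tags start 0.4 to 0.65 the wrong way, right ones 0.58 to 0.65.
- bin_2: Stock module 2, fixed on the board: a grey open bin, 100 deep x 92 wide x 45 high, walls 3, and on its robot side a tag in a steel bracket 62 wide, 22 high. Origin on the board's top face, under the tag's hinge axis; x from tag to bin (away from the robot), y along the row and the hinge, z up. The bin spans x = 105 to 205 mm. The modules stand 110 mm apart in any order, turned like the board.
- hinge_2 (a point): Middle of tag 2's hinge axis, 15 mm above the board.
- stock_2 (a point): Top of the stock in bin 2, above the middle of the bin. In a full bin it is 38 mm above the board, just under the rim; in a bin that has run low it is 12 mm above the board, nearly the bin's floor.
- tag_2 (a joint): Lean of tag 2 (rad): white plate 50 wide, 4 thick, free edge 70 mm from the hinge axis. 0 upright, stops at -0.65 and 0.65. Positive leans to its bin and shows the face with the black ring; negative leans to the robot and shows the face with the black bar. Stays where left; about 0.3 N at the free edge swings it. Wrong tags start 0.4 to 0.65 the wrong way, right ones 0.58 to 0.65.
- bin_3: Stock module 3, fixed on the board: a grey open bin, 100 deep x 92 wide x 45 high, walls 3, and on its robot side a tag in a steel bracket 62 wide, 22 high. Origin on the board's top face, under the tag's hinge axis; x from tag to bin (away from the robot), y along the row and the hinge, z up. The bin spans x = 105 to 205 mm. The modules stand 110 mm apart in any order, turned like the board.
- hinge_3 (a point): Middle of tag 3's hinge axis, 15 mm above the board.
- stock_3 (a point): Top of the stock in bin 3, above the middle of the bin. In a full bin it is 38 mm above the board, just under the rim; in a bin that has run low it is 12 mm above the board, nearly the bin's floor.
- tag_3 (a joint): Lean of tag 3 (rad): white plate 50 wide, 4 thick, free edge 70 mm from the hinge axis. 0 upright, stops at -0.65 and 0.65. Positive leans to its bin and shows the face with the black ring; negative leans to the robot and shows the face with the black bar. Stays where left; about 0.3 N at the free edge swings it. Wrong tags start 0.4 to 0.65 the wrong way, right ones 0.58 to 0.65.
- bin_4: Stock module 4, fixed on the board: a grey open bin, 100 deep x 92 wide x 45 high, walls 3, and on its robot side a tag in a steel bracket 62 wide, 22 high. Origin on the board's top face, under the tag's hinge axis; x from tag to bin (away from the robot), y along the row and the hinge, z up. The bin spans x = 105 to 205 mm. The modules stand 110 mm apart in any order, turned like the board.
- hinge_4 (a point): Middle of tag 4's hinge axis, 15 mm above the board.
- stock_4 (a point): Top of the stock in bin 4, above the middle of the bin. In a full bin it is 38 mm above the board, just under the rim; in a bin that has run low it is 12 mm above the board, nearly the bin's floor.
- tag_4 (a joint): Lean of tag 4 (rad): white plate 50 wide, 4 thick, free edge 70 mm from the hinge axis. 0 upright, stops at -0.65 and 0.65. Positive leans to its bin and shows the face with the black ring; negative leans to the robot and shows the face with the black bar. Stays where left; about 0.3 N at the free edge swings it. Wrong tags start 0.4 to 0.65 the wrong way, right ones 0.58 to 0.65.
- board: The fixed stock board, grey, 300 x 470 x 12, origin centre of its underside on the table; x away from the robot, y along the row. Tag hinges at x = -90 mm, y = -165, -55, 55, 165 mm; it is 0 to 0.3 rad turned either way.
- glue_stick: Loose bystander: glue stick standing on the board in the row of tags, between the two middle ones; 27 across, 80 tall. Origin centre of its foot.
- eraser: Loose bystander: white and blue eraser 42 x 20 x 12 lying on the board between two tags. Origin centre of underside.
- sharpener: Loose bystander: steel pencil sharpener 30 x 22 x 22 on the board between two tags. Origin centre of underside.
- mug: Loose bystander: white mug, 80 across, 92 tall, on the table to the left. Origin centre of its foot.
- stapler: Loose bystander: black stapler 135 x 36 x 52 on the table to the right. Origin centre of underside.
- calculator: Loose bystander: black calculator 140 x 90 x 19 on the table, far right. Origin centre of underside.
- mouse: Loose bystander: black mouse about 105 x 60 x 31 on the table, far left. Origin centre of underside.

How it is judged:
At the end, for the whole second after the job is handed in: The tags of the two full bins lean more than 0.5 rad towards their bins (ring face shown) and those of the two low bins lean more than 0.5 rad towards the robot (bar face shown) (value of joint each of tag_1, tag_3 below -0.5 rad and value of joint each of tag_2, tag_4 above 0.5 rad); the robot touches nothing.
It fails at once if a tag that was already right is pushed out of its place (lean under 0.4 rad) (value of joint tag_3 above -0.4 rad).
It fails at once if a tag that was already right is pushed out of its place (lean under 0.4 rad) (value of joint tag_4 below 0.4 rad).
It fails at once if a loose bystander is lifted or shoved more than 20 mm (distance of any of glue_stick, eraser, sharpener, mug, stapler, calculator, mouse from where it was at the start of the episode above 0.02 m).
It also fails if it takes over 45 s, if anything falls off the work surface, if the arm or the gripper's body presses on something with over 40 N, if the wrist force passes 120 N, or if a joint passes its speed limit or range.

## Working session

There is one attempt and no reset: what is moved stays moved. The work goes in short steps, Python scripts to look and compute and a shell command to move; the robot and the scene stay as the last step left them, time stands still between calls to the robot, and variables do not carry over. Pictures are saved under pics/ and viewed, at most 10 in all, crops included, and the job is handed in when it is done.

```bash
mkdir -p pics
python3 - <<'E'
from workcell import env
import cv2
s=env.get_state();print(s)
for c in("scene","top"):
    im=env.read_camera(c);cv2.imwrite(f"pics/{c}1.png",im[:,:,::-1])
    k=env.calibration(c);print(c,k["K"],k["T"],k["distortion"])
    for l in("tag_1","hinge_1","bin_1","stock_1","glue_stick","eraser","sharpener","board"):
        print(l,[(round(d["score"],2),[round(x) for x in d["centre"]]) for d in env.recognise(c,l)])
E
```

```text
{'clock': 0.0, 'joint_pos': array([1.13642343e+00, 3.14001299e-01, 4.49272854e-02, 1.30360580e+00,
       3.52119622e-05, 1.43120597e+00]), 'qvel': array([ 0.00042074, -0.0015847 , -0.00027251,  0.0005935 , -0.00139601,
        0.00075122]), 'tau': array([ 9.54989846e-04, -4.80623746e+01,  2.98534584e+01,  1.93364848e-02,
       -1.04776900e-04,  5.27689636e-06]), 'tcp_pos': array([0.16681652, 0.54969782, 0.22488725]), 'orientation': array([-2.83454024e-04,  1.46858144e-01,  9.89157115e-01, -8.98243445e-04]), 'wrist_force': array([ 0.16691252, -0.75300173,  0.97705629]), 'ft_torque': array([-0.00458087,  0.0196294 , -0.0028647 ]), 'grip_force': 0.0, 'finger_gap': 0.08493058402178845}
scene [[401.92903742   0.         321.93908442]
 [  0.         401.92903742 198.40861709]
 [  0.           0.           1.        ]] [[ 0.51614753  0.48997301 -0.70250849  1.34308611]
 [ 0.85628289 -0.27674128  0.43611222 -0.48622293]
 [ 0.01927012 -0.82664424 -0.56239484  0.69365616]
 [ 0.          0.          0.          1.        ]] [-0.06849912  0.          0.          0.          0.        ]
tag_1 [
[... 750 characters left out ...]
772]
 [-0.01020566 -0.11603561 -0.99319262  1.49172765]
 [ 0.          0.          0.          1.        ]] [-0.11484153  0.          0.          0.          0.        ]
tag_1 [(0.75, [358, 220]), (0.57, [326, 220]), (0.53, [294, 210]), (0.51, [268, 191])]
hinge_1 [(0.83, [364, 186]), (0.72, [337, 181]), (0.68, [275, 162]), (0.63, [306, 168])]
bin_1 [(0.94, [333, 178]), (0.92, [366, 185]), (0.76, [304, 170]), (0.57, [277, 163])]
stock_1 [(0.77, [336, 181]), (0.75, [368, 190]), (0.68, [276, 164]), (0.67, [457, 250]), (0.57, [308, 170])]
glue_stick [(0.54, [295, 213]), (0.46, [313, 209])]
eraser [(0.6, [275, 210]), (0.35, [305, 168])]
sharpener [(0.55, [340, 220]), (0.41, [198, 218])]
board []
```

Run:
```python
import cv2,numpy as np
a=cv2.imread("pics/top1.png")[130:250,230:400];a=cv2.resize(a,(800,565),interpolation=cv2.INTER_CUBIC);cv2.imwrite("pics/topc.png",a)
a=cv2.imread("pics/scene1.png")[140:270,240:440];a=cv2.resize(a,(800,520),interpolation=cv2.INTER_CUBIC);cv2.imwrite("pics/scenec.png",a)
```

```text
(no output)
```

View pics/topc.png

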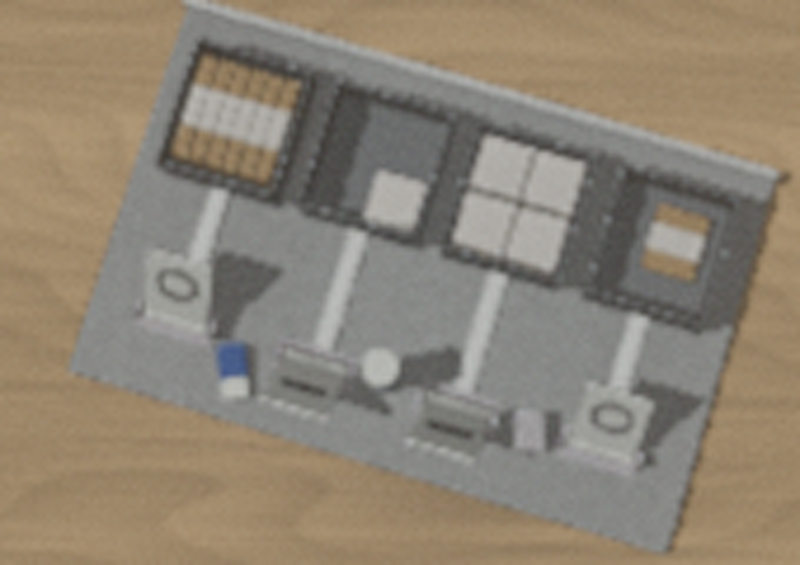

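View pics/scenec.png

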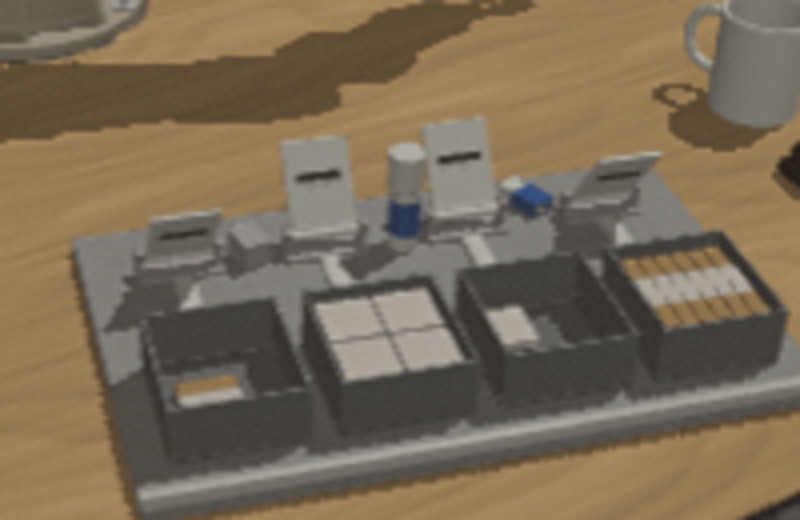

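View pics/top1.png

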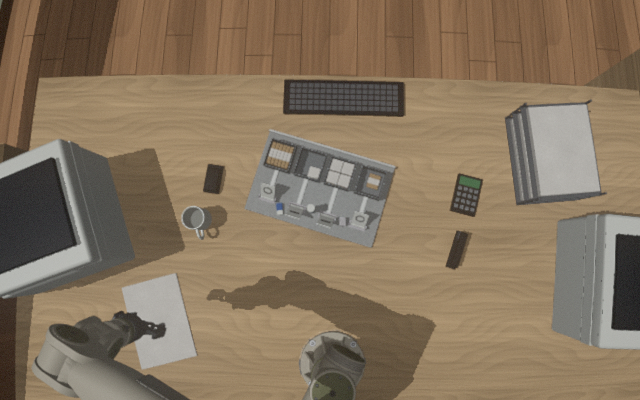

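```bash
cat > h.py <<'E'
import numpy as np,cv2
from workcell import env
def ray(c,px,z):
    k=env.calibration(c);T=np.array(k["T"])
    u=cv2.undistortPoints(np.array([[px]],float),np.array(k["K"]),np.array(k["distortion"]))[0,0]
    d=T[:3,:3]@[u[0],u[1],1];o=T[:3,3];return o+d*(z-o[2])/d[2]
def proj(c,P):
    k=env.calibration(c);T=np.linalg.inv(np.array(k["T"]))
    return cv2.projectPoints(np.array(P,float).reshape(-1,3),cv2.Rodrigues(T[:3,:3])[0],T[:3,3],np.array(k["K"]),np.array(k["distortion"]))[0][:,0]
def w2t(p):
    s=env.get_state();q=s["orientation"]
    from scipy.spatial.transform import Rotation as R
    return R.from_quat([q[1],q[2],q[3],q[0]]).inv().apply(np.array(p)-s["tcp_pos"])
def brd(B,p):  # B = x,y,yaw ; p in board coords (z above table)
    c,s=np.cos(B[2]),np.sin(B[2]);p=np.array(p,float).reshape(-1,3)
    return np.c_[B[0]+c*p[:,0]-s*p[:,1],B[1]+s*p[:,0]+c*p[:,1],p[:,2]]
E
python3 - <<'E'
from h import *
from scipy.optimize import least_squares
t=lambda x,y:[230+(x+.5)/4.706-.5,130+(y+.5)/4.706-.5]
s=lambda x,y:[240+(x+.5)/4-.5,140+(y+.5)/4-.5]
# board corners, bin rim outer corners (x 15..115, y c+-46, z .057)
obsT=[([-.15,.235,.012],t(72,372)),([-.15,-.235,.012],t(668,550)),
 ([.115,.211,.057],t(198,40)),([.015,.211,.057],t(160,165)),([.015,-.211,.057],t(702,328))]
obsS=[([-.15,-.235,.012],s(76,240)),([.015,-.211,.057],s(143,315)),([.115,-.211,.057],s(160,398)),
 ([.115,-.119,.057],s(308,388)),([.115,.119,.057],s(648,312)),([.115,.211,.057],s(782,290)),([.015,.211,.057],s(722,233))]
f=lambda B:np.r_[[proj("top",brd(B,p))[0]-o for p,o in obsT],[proj("scene",brd(B,p))[0]-o for p,o in obsS]].ravel()
r=least_squares(f,[.5,0,-.3],loss="soft_l1");B=r.x;print(B,np.round(f(B).reshape(-1,2),1))
print("overhang",env.finger_overhang)
st=env.get_state();a=B[2]
q=st["orientation"];from scipy.spatial.transform import Rotation as R
M=R.from_quat([q[1],q[2],q[3],q[0]]).as_matrix();print(M.round(3),[np.cos(a),np.sin(a)])
for n,p in(("C start",[-.09-.085,-.055,.2]),("D start",[-.09+.075,-.165,.2]),("hC",[-.09,-.055,.027]),("hD",[-.09,-.165,.027])):
    w=brd(B,p)[0];print(n,w.round(3),w2t(w).round(3))
E
```

```text
[ 0.60619029  0.05598929 -0.27361489] [[-1.   0.4]
 [ 0.   2. ]
 [-0.1 -0.4]
 [-0.9 -0. ]
 [ 1.   0.7]
 [-1.9 -0.6]
 [-2.2 -0.2]
 [ 0.6  3.2]
 [ 0.3 -0.2]
 [ 3.2  4.5]
 [ 1.   4.9]
 [-1.  -1.2]]
overhang 0.017
[[-0.957  0.291  0.   ]
 [ 0.291  0.957  0.   ]
 [ 0.     0.    -1.   ]] [np.float64(0.9628003970434532), np.float64(-0.27021361078407746)]
C start [0.423 0.05  0.2  ] [-0.39  -0.404  0.026]
D start [ 0.547 -0.099  0.2  ] [-0.552 -0.511  0.026]
hC [0.505 0.027 0.027] [-0.475 -0.402  0.199]
hD [ 0.475 -0.079  0.027] [-0.477 -0.512  0.199]
```

```bash
python3 -m pendant '[[-1,-0.035,-0.036,0,0],[-1,-0.035,-0.036,0,0],[-1,-0.035,-0.036,0,0],[-1,-0.035,-0.036,0,0],[-1,-0.035,-0.036,0,0],[-1,-0.035,-0.036,0,0],[-1,-0.035,-0.036,0,0],[-1,-0.035,-0.036,0,0]]' 20
python3 -m pendant '[[-1,-0.04,-0.04,0,0],[-1,-0.04,-0.04,0,0],[-1,-0.03,-0.04,0,0],[-1,0,0,0,0]]'
python3 - <<'E'
from h import *
print(env.get_state()["tcp_pos"]);cv2.imwrite("pics/w1.png",env.read_camera("wrist")[:,:,::-1])
k=env.calibration("wrist");print(k)
E
```

```text
clock: 1.9
tcp_pos: [0.352, 0.1919, 0.2261]
orientation: [0.001, 0.147, 0.989, 0.0]
wrist_force: [0.1, -0.4, -0.0]
finger_gap: 0.0001
grip_force: 0.0
clock: 2.4
tcp_pos: [0.4229, 0.0437, 0.2258]
orientation: [0.0, 0.15, 0.989, -0.0]
wrist_force: [-0.6, 0.2, 0.5]
finger_gap: -0.0001
grip_force: 0.0
[0.42294933 0.04371653 0.22579592]
{'K': array([[295.64019702,   0.        , 318.41147156],
       [  0.        , 295.64019702, 196.37765873],
       [  0.        ,   0.        ,   1.        ]]), 'distortion': array([0.00584015, 0.        , 0.        , 0.        , 0.        ]), 'tool_from_camera': array([[-4.77615261e-04, -9.53286185e-01, -3.02068240e-01,
         7.68177594e-02],
       [ 9.99999622e-01, -6.74949183e-04,  5.48897993e-04,
         1.20877840e-03],
       [-7.27137586e-04, -3.02067864e-01,  9.53286146e-01,
        -1.48106668e-01],
       [ 0.00000000e+00,  0.00000000e+00,  0.00000000e+00,
         1.00000000e+00]])}
```

View pics/w1.png

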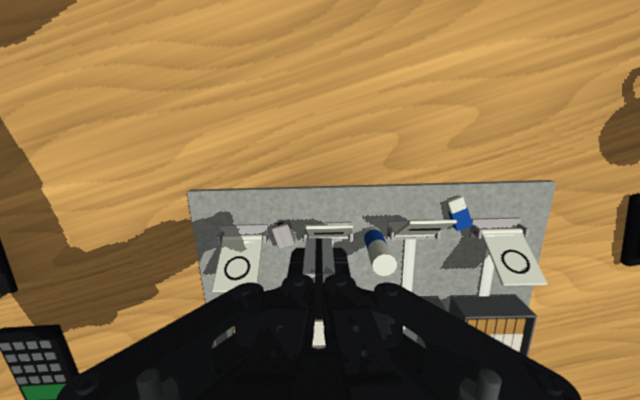

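The wrist view shows the board's front corners at (189,190) and (553,181). Bracket C is at about (329,236) and D at (243,233), with the fingertips at about (318,255).

Run:
```python
from h import *
from scipy.spatial.transform import Rotation as R
k=env.calibration("wrist");s=env.get_state();q=s["orientation"]
T=np.eye(4);T[:3,:3]=R.from_quat([q[1],q[2],q[3],q[0]]).as_matrix();T[:3,3]=s["tcp_pos"];T=T@k["tool_from_camera"]
def wr(px,z):
    u=cv2.undistortPoints(np.array([[px]],float),k["K"],k["distortion"])[0,0]
    d=T[:3,:3]@[u[0],u[1],1];o=T[:3,3];return o+d*(z-o[2])/d[2]
a=wr([189,190.5],.012);b=wr([553,181.5],.012)
d=b-a;yaw=np.arctan2(-d[0],d[1]);print(np.linalg.norm(d),yaw)
m=(a+b)/2;B=[m[0]+.15*np.cos(yaw),m[1]+.15*np.sin(yaw),yaw];print("B",B)
for n,p in(("hC",[-.09,-.055,.027]),("hD",[-.09,-.165,.027]),("hA",[-.09,.165,.027])):
    w=brd(B,p)[0];print(n,w.round(4),"tool",w2t(w).round(4))
print("tool yaw",np.arctan2(-T[0,0],T[1,0]))
for px in([329,238],[243,234],[498,229]):print(w2t(wr(px,.03)).round(4))
```

```text
0.46062603922094325 -0.27380433299356577
B [np.float64(0.6090941153158946), np.float64(0.06152794091803027), np.float64(-0.27380433299356577)]
hC [0.5076 0.0329 0.027 ] tool [-0.0855  0.0133  0.1987]
hD [ 0.4778 -0.073   0.027 ] tool [-0.0882 -0.0966  0.1987]
hA [0.5671 0.2447 0.027 ] tool [-0.08    0.2333  0.1988]
tool yaw -0.299134128174278
[-0.0879  0.0149  0.1957]
[-0.0822 -0.0944  0.1957]
[-0.0755  0.228   0.1958]
```

```bash
python3 -m pendant '[[-1,0,0.013,0.04,0.025],[-1,0,0,0.05,0],[-1,0,0,0.045,0],[-1,0,0,0.019,0],[-1,0,0,0,0]]'
python3 -m pendant '[[-1,-0.02,0,0,0],[-1,-0.02,0,0,0],[-1,-0.02,0,0,0],[-1,-0.015,0,0,0],[-1,-0.007,0,0,0],[-1,0,0,0,0]]'
python3 -m pendant '[[-1,-0.004,0,0,0],[-1,0,0,0,0]]'
python3 -m pendant '[[-1,-0.004,0,0,0],[-1,0,0,0,0]]'
```

```text
clock: 3.08
tcp_pos: [0.4234, 0.0604, 0.0706]
orientation: [-0.002, 0.158, 0.987, -0.0]
wrist_force: [-0.4, 0.4, -0.2]
finger_gap: 0.0002
grip_force: 0.0
clock: 3.82
tcp_pos: [0.5035, 0.0333, 0.072]
orientation: [0.0, 0.159, 0.987, 0.0]
wrist_force: [-0.3, 0.6, -0.2]
finger_gap: 0.0004
grip_force: 0.0
clock: 4.08
tcp_pos: [0.5069, 0.032, 0.0718]
orientation: [-0.0, 0.159, 0.987, 0.0]
wrist_force: [-0.3, -1.1, -0.2]
finger_gap: 0.0002
grip_force: 0.0
clock: 4.32
tcp_pos: [0.5112, 0.0306, 0.0718]
orientation: [0.0, 0.159, 0.987, 0.0]
wrist_force: [-0.6, 0.5, 0.5]
finger_gap: 0.0003
grip_force: 0.0
```

```bash
python3 -m pendant '[[-1,-0.003,0,0,0],[-1,0,0,0,0]]'|grep -E "pos|force"
python3 -m pendant '[[-1,-0.003,0,0,0],[-1,0,0,0,0]]'|grep -E "pos|force"
python3 - <<'E'
from h import *
cv2.imwrite("pics/w2.png",env.read_camera("wrist")[100:400,100:540,::-1])
E
```

```text
tcp_pos: [0.5141, 0.0296, 0.0718]
wrist_force: [-0.1, 0.3, 0.0]
grip_force: 0.0
tcp_pos: [0.517, 0.0287, 0.0718]
wrist_force: [-0.0, 0.5, 0.1]
grip_force: 0.0
```

View pics/w2.png

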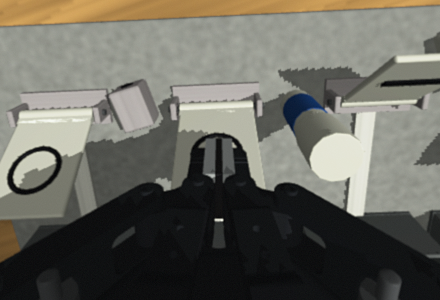

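Tag C (crop (220,130)) now leans towards its bin; I push on to the stop.

```bash
for i in 1; do python3 -m pendant '[[-1,-0.003,0,0,0],[-1,0,0,0,0]]'|grep -E "pos|force"; done
python3 -m pendant '[[-1,-0.003,0,0,0],[-1,0,0,0,0]]'|grep -E "pos|force"
python3 -m pendant '[[-1,-0.003,0,0,0],[-1,0,0,0,0]]'|grep -E "pos|force"
```

```text
tcp_pos: [0.5198, 0.0278, 0.0718]
wrist_force: [-0.2, -1.6, 0.0]
grip_force: 0.0
tcp_pos: [0.5227, 0.0268, 0.0718]
wrist_force: [-0.1, 0.4, 0.9]
grip_force: 0.0
tcp_pos: [0.5255, 0.0258, 0.0718]
wrist_force: [-0.8, 0.4, 0.5]
grip_force: 0.0
```

```bash
python3 -m pendant '[[-1,-0.002,0,0,0],[-1,0,0,0,0]]'|grep -E "pos|force"
python3 -m pendant '[[-1,-0.002,0,0,0],[-1,0,0,0,0]]'|grep -E "pos|wrist"
python3 -m pendant '[[-1,-0.002,0,0,0],[-1,0,0,0,0]]'|grep -E "pos|wrist"
python3 - <<'E'
from h import *
cv2.imwrite("pics/w3.png",env.read_camera("wrist")[100:400,100:540,::-1])
E
```

```text
tcp_pos: [0.5273, 0.0253, 0.0718]
wrist_force: [-0.2, 0.5, -0.4]
grip_force: 0.0
tcp_pos: [0.5292, 0.0247, 0.0718]
wrist_force: [0.4, -0.1, 0.3]
tcp_pos: [0.5311, 0.024, 0.0718]
wrist_force: [-0.4, -0.4, 0.2]
```

View pics/w3.png

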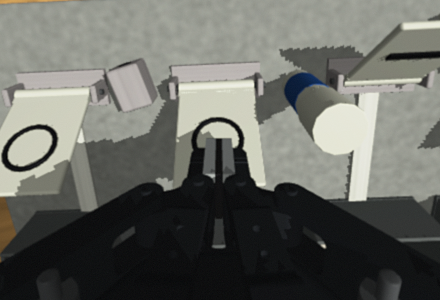

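The ring of C shows at crop (218,130), leaning about as much as D's; I keep going until force shows.

```bash
python3 -m pendant '[[-1,-0.003,0,0,0],[-1,0,0,0,0]]'|grep -E "pos|wrist"
python3 -m pendant '[[-1,-0.002,0,0,0],[-1,0,0,0,0]]'|grep -E "pos|wrist"
python3 -m pendant '[[-1,-0.002,0,0,0],[-1,0,0,0,0]]'|grep -E "pos|wrist"
```

```text
tcp_pos: [0.5341, 0.023, 0.0718]
wrist_force: [0.1, -0.4, 0.2]
tcp_pos: [0.5347, 0.0228, 0.0716]
wrist_force: [-3.0, 1.4, 1.2]
tcp_pos: [0.535, 0.0227, 0.0713]
wrist_force: [-6.6, 2.5, 4.7]
```

Stop reached (force jumps to 7 N without motion). I back off, lift, turn to align, and go to the bin side of D.

```bash
python3 -m pendant '[[-1,0.012,0,0,0],[-1,0,0,-0.04,0],[-1,0,0,-0.04,-0.045],[-1,-0.02,-0.036,0,0],[-1,-0.02,-0.036,0,0],[-1,-0.022,-0.036,0,0],[-1,0,0,0,0],[-1,0,0,0,0]]'
python3 - <<'E'
from h import *
cv2.imwrite("pics/w4.png",env.read_camera("wrist")[:,:,::-1])
im=env.read_camera("scene");cv2.imwrite("pics/s4.png",cv2.resize(im[140:270,240:440,::-1],(800,520)))
E
```

```text
clock: 8.18
tcp_pos: [0.5563, -0.095, 0.1517]
orientation: [0.0, 0.137, 0.991, 0.0]
wrist_force: [-1.0, -0.1, 0.1]
finger_gap: 0.0004
grip_force: 0.0
```

View pics/w4.png

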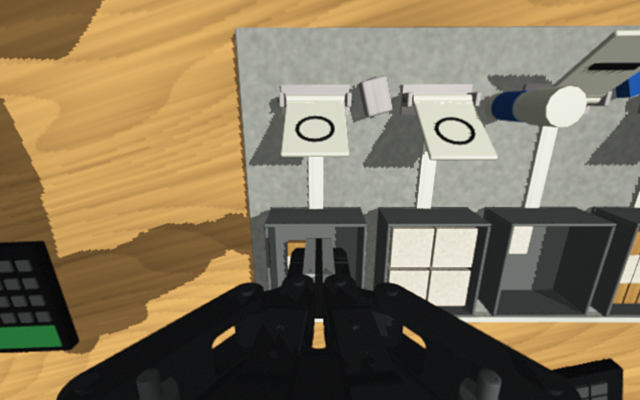

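View pics/s4.png

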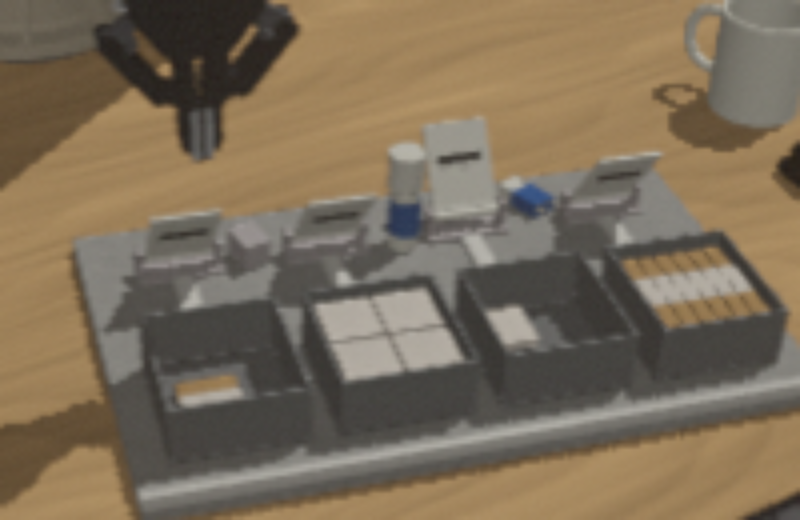

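C now leans like its right neighbours. In the wrist view, D's free edge is at (314,156) and its bin's front rim runs at about row 209; I locate both relative to the tool.

Run:
```python
from h import *
k=env.calibration("wrist");T=k["tool_from_camera"];z0=env.get_state()["tcp_pos"][2]
for n,px,z in(("edge",[314,156],.083),("rimL",[274,209],.057),("rimR",[366,209],.057),("brkL",[279,88],.034),("brkR",[350,88],.034)):
    u=cv2.undistortPoints(np.array([[px]],float),k["K"],k["distortion"])[0,0]
    d=T[:3,:3]@[u[0],u[1],1];o=T[:3,3];print(n,(o+d*((z0-z)-o[2])/d[2]).round(4))
```

```text
edge [ 0.0393 -0.0019  0.0688]
rimL [-0.0117 -0.0375  0.0948]
rimR [-0.0118  0.0429  0.0948]
brkL [ 0.0886 -0.0319  0.1178]
brkR [0.0885 0.0281 0.1178]
```

```bash
python3 -m pendant '[[-1,0.006,-0.001,0.02,0],[-1,0,0,0.03,0],[-1,0,0,0.03,0],[-1,0,0,0,0]]'|grep -E "pos|wrist"
python3 -m pendant '[[-1,0.02,0,0,0],[-1,0.02,0,0,0],[-1,0.02,0,0,0],[-1,0.02,0,0,0],[-1,0.01,0,0,0],[-1,0,0,0,0]]'|grep -E "pos|wrist"
python3 -m pendant '[[-1,0.004,0,0,0],[-1,0,0,0,0]]'|grep -E "pos|wrist"
python3 -m pendant '[[-1,0.003,0,0,0],[-1,0,0,0,0]]'|grep -E "pos|wrist"
```

```text
tcp_pos: [0.5482, -0.0927, 0.0698]
wrist_force: [0.7, -0.2, 0.2]
tcp_pos: [0.4641, -0.0698, 0.0728]
wrist_force: [1.1, -0.5, -0.5]
tcp_pos: [0.4603, -0.069, 0.0719]
wrist_force: [-0.4, 0.1, 0.2]
tcp_pos: [0.4569, -0.0681, 0.0716]
wrist_force: [0.8, -0.1, 0.1]
```

```bash
python3 -m pendant '[[-1,0.003,0,0,0],[-1,0,0,0,0]]'|grep -E "pos|wrist"
python3 -m pendant '[[-1,0.003,0,0,0],[-1,0,0,0,0]]'|grep -E "pos|wrist"
python3 -m pendant '[[-1,0.002,0,0,0],[-1,0,0,0,0]]'|grep -E "pos|wrist"
python3 -m pendant '[[-1,0.002,0,0,0],[-1,0,0,0,0]]'|grep -E "pos|wrist"
```

```text
tcp_pos: [0.4539, -0.0672, 0.0717]
wrist_force: [-0.2, 0.1, -1.2]
tcp_pos: [0.4524, -0.0669, 0.0723]
wrist_force: [3.7, -1.0, -0.3]
tcp_pos: [0.4518, -0.0668, 0.0728]
wrist_force: [5.6, -1.3, -0.4]
tcp_pos: [0.4512, -0.0666, 0.0732]
wrist_force: [8.8, -3.0, -0.2]
```

D is at its stop. I back off, lift clear and check.

```bash
python3 -m pendant '[[-1,-0.014,0,0,0],[-1,0,0,-0.04,0],[-1,0,0,-0.05,0],[-1,0,0,-0.05,0],[-1,0,0,-0.03,0],[-1,0.04,-0.03,0,0],[-1,0.03,-0.03,0,0],[-1,0,0,0,0]]'|grep -E "clock|pos|wrist"
python3 - <<'E'
from h import *
a=cv2.resize(env.read_camera("scene")[140:270,240:440,::-1],(460,300),interpolation=cv2.INTER_CUBIC);b=env.read_camera("wrist")[100:400,:,::-1]
cv2.imwrite("pics/f.png",np.vstack([cv2.copyMakeBorder(a,0,0,0,180,0),b]))
E
```

```text
clock: 12.02
tcp_pos: [0.3748, -0.1081, 0.2415]
wrist_force: [0.6, 1.5, 0.7]
```

View pics/f.png

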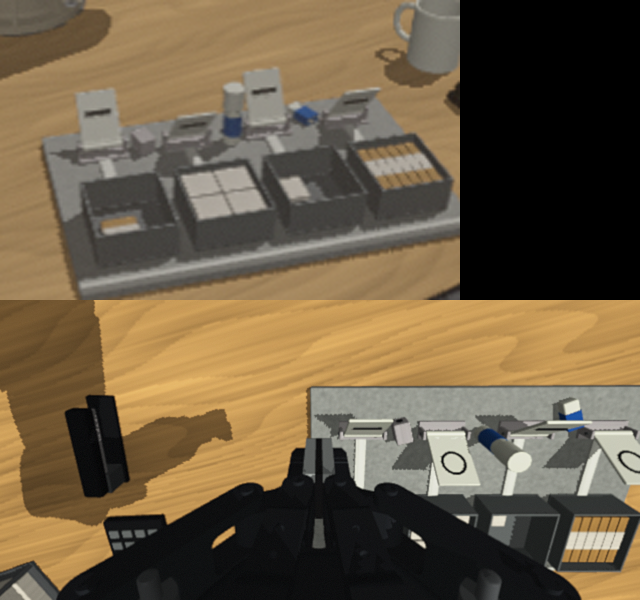

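The picture shows D leaning to the robot at (98,118) and C leaning to its bin at (190,128). The other two tags and the loose things are unmoved, and the arm is clear.

```bash
python3 -c "
from workcell import env
print(env.hand_in())"
```

```text
the job is handed in; nothing more can be done
None
```

Both wrong tags were pushed to their stops (the full bin's towards its bin, the low bin's towards the robot). The last pictures show the other two tags and the loose things near the board unmoved. The job was handed in after about 12 s, with no verdict returned.

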